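# Knock the worn hub out of an ink roller into the catch tray

## Robot

A 7-joint arm with a two-finger parallel gripper is mounted at the origin on the work surface. World frame = base frame: x ahead of the robot, y to its left, z up, the work surface at z = 0. Lengths are in mm, angles in rad, forces in N, time in s.
With the tool pointing down it reaches from about 425 to 925 mm from the base axis. Payload 6.8 kg.
Tool frame: the origin (TCP) lies midway between the tips of the shut fingers; the grasp point (between the pads) lies 19 mm behind it (grasp_offset is the distance from the TCP to the grasp point, in mm); y points along the fingers, x is the direction in which the jaws open and shut, and the axes are right-handed (so a half turn about y gives the same grasp; the last joint's range is limited). The gripper opens to 88 mm and grips with 3 to 60 N. Pads are 20 mm wide; open, the fingers measure 115 mm over their backs; the gripper's body (75 mm by 178 mm) begins 61 mm behind the grasp point.
Start: joints at [1.085, 0.477, 0.022, 1.555, -0.011, 1.109, -0.083], TCP at [249.002, -627.412, 222.664] pointing down, gripper open.
Joint ranges: [-2.96, 2.96], [-0.34, 2.1], [-1.41, 1.46], [0.24, 2.44], [-1.37, 4.51], [0.17, 1.92], [-2.96, 2.96]. Speed limits (rad/s): [2.39, 2.39, 3.14, 3.14, 3.14, 3.14, 3.14].

## Interface

Orientations are given as a unit quaternion [w, x, y, z].
In Python, from workcell import state, capture, camera_model, finish_job, grasp_offset gives the robot as it stands.
- The arm moves only by the tool drive_tool, never from a script. Its arguments are lists of equal length, an entry for each row: "linear": the shift along the tool's x, y, z in mm, a list of three; "yaw": the turn about the tool's y in rad; "hand": the finger opening in mm, from 0 to 87.8. In form: {"linear": [[dx, dy, dz], ...], "yaw": [yaw, ...], "hand": [hand, ...]}. A call has 1 to 12 rows; each row is the pose to reach, as a shift and turn from the pose commanded when the call began, along the tool's axes at that moment; what a row does not reach only later rows make up. A row lasts 1/12 s, in which the tool goes at most 41.7 mm and 7.16 degrees, less where a joint would pass 70% of its speed; a pose out of reach is approached as far as the arm can. A call with a gripper value outside its range is refused whole. The fingers move at their own pace and stop on an object; "newtons" is the grip in N (left out, the last holds). Time passes only in rows, so rows that repeat a pose let the fingers close. It gives the time, the measured TCP pose, the force and the opening at its end, in the units of the state.
- state(): the state, without advancing time (a new reading comes with each control period).
- capture(name): name is "scene" or "top" or "wrist"; returns the picture (400x640x3 uint8, blue, green, red); there is no depth.
- camera_model(name): a dict with "fx", "fy", "cx", "cy" (pixels), "R" (3x3) and "t" (3): a world point X has camera coordinates R X + t. Camera axes: x right, y down, z forward; pixel columns grow to the right and rows downward; lengths in mm; the calibration is good to about 2 mm. A picture is of the moment at which its call begins: read the wrist's pose just before it. camera_model takes no time and is no camera call; for the wrist camera it gives the pose at the moment of the call.
- finish_job(): hands the job in, once; it reports no verdict.
The state is a dict: "clock": time; "q": joint angles; "joint_vel": joint speeds; "joint_efforts": joint torques, N m; "eef_pos": TCP position; "ee_rot": TCP orientation; "wrist_force": force on the tool from outside, world axes, zero at the start; "moment": the same for the moment, N m; "finger_gap": finger opening in mm.
Only numpy, scipy, OpenCV 4.12 (cv2) and the standard library are available. Lean on these libraries where they do the work, as an engineer would, in place of code of your own. Each camera call takes 0.05 s, during which the arm holds its last target.

## Task

Bring the empty wooden tray up to the ejector stand so that it sits flat on the table under the open end of the clamped ink roller, where the wooden hub will come out. Then push the ejector slide fully home, so that its rod goes through the roller and drives the hub out into the tray. Do not handle the hub itself, and leave the other things where they are.

Things in the scene. Friction and masses are not known exactly. Their poses are not given: they have to be found in the camera images.
- stand: Fixed plywood ejector stand with an ink roller clamped on it. Level x axis = the way the hub is driven out; z up. Origin at table height under the middle of the roller. Base plate 15 mm thick, 110 mm wide, from x = -265 to +25 mm. The black rubber roller lies along x from -45 to +45 mm; its last 20 mm overhang the base. The steel clamp strap on it reaches 118 mm high.
- outlet (a point): Centre of the roller's open end where the hub comes out: stand x = +45 mm, 72 mm above the table. Roller: 64 mm across, bore 34 mm right through, axis 72 mm above the table, underside 40 mm above it, so that the tray's wall (28 mm) fits under the overhanging end.
- drop (a point): Point on the table where the hub comes down, 30 mm beyond the outlet (stand x = +75 mm, y = 0). The hub lands between 0 and about 100 mm beyond the outlet.
- ejector (a joint): Travel of the ejector slide along stand +x, m: 0 drawn back, 0.12 fully home on its stop; starts at 0 to 0.03, stays where left. A wooden block 45 mm long (x), 56 mm wide, 20 to 100 mm above the table, with a steel rod 22 mm thick, 112 mm long, in front, coaxial with the bore; rod tip at stand x = -60 mm plus travel. Sliding takes about 2 N, driving the gripped hub about 5 to 12 N.
- push_face (a point): Centre of the upright steel plate (50 x 60 mm) on the rear of the slide's block, 72 mm above the table, at stand x = -219.5 mm plus travel; push here along stand +x. Behind it are only the base plate (15 mm high) and two guide rails (27 mm high, 28 to 40 mm either side of the middle).
- hub: Plain wooden cylinder, 32 mm across and 60 mm long, about 0.12 kg; origin at its centre, x along its length. At the start it is gripped in the roller's bore, flush with the outlet (its centre at stand x = 15 mm), and only its end face shows.
- tray: Low open wooden tray, about 0.45 kg, loose on the table: 160 mm (x) by 130 mm (y), walls 8 mm thick and 28 mm high, floor 8 mm. Origin under its centre at table height, z up. In the middle of its +x end wall stands an upright wooden handle.
- tray_handle (a point): Middle of the graspable part of the tray's handle: a tab 14 mm thick (tray x), 70 mm wide (tray y), reaching from the table to 62 mm high; this point is 48 mm high, at tray x = +73 mm, y = 0.
- ink_can: Bystander: ink can, 72 mm across, 85 mm high, standing; origin at its foot.
- bottle: Bystander: amber bottle, 64 mm across, 170 mm high, standing; origin at its foot.
- spare_roller: Bystander: spare black roller, 64 mm across, 90 mm high, standing on end, empty; origin at its foot.
- palette_knife: Bystander: palette knife, 200 mm long, lying flat.
- paste_brush: Bystander: brush, 200 mm long, lying flat.
- water_bowl: Bystander: empty white bowl, 110 mm across, 50 mm high; origin at its foot.
Not all that is in view belongs to the job. Of the things shaped like the tray, the wooden one is meant.

How it is judged:
By the outcome, as a careful person would: the job done as asked, in the order asked, and still so for the second after the job is handed in, with the robot touching nothing.
It also fails if it takes over 58 s, if anything falls off the work surface, if the arm or the gripper's body presses on something with over 40 N, if the wrist force passes 120 N, or if a joint passes its speed limit or range.

## Working session

There is one attempt and no reset: what is moved stays moved. The work goes in short steps, Python scripts to look and compute and a tool call to move; the robot and the scene stay as the last step left them, time stands still between calls to the robot, and variables do not carry over. Pictures are saved under pics/ and viewed, and the job is handed in when it is done.

Besides the shell and the picture viewer there is one more tool, called after "Call:" as name(argument=value, ...), one argument or row to a line, values as JSON. drive_tool: Moves the arm, as the interface text tells. Its arguments: {"type":"object","properties":{"linear":{"type":"array","items":{"type":"array","items":{"type":"number"}}},"yaw":{"type":"array","items":{"type":"number"}},"hand":{"type":"array","items":{"type":"number"}},"newtons":{"type":"number"}},"required":["linear","yaw","hand"]}

```bash
mkdir -p pics; ls; python3 - <<'E'
from workcell import state, capture, camera_model, grasp_offset
import cv2
s=state();print(s); print(grasp_offset)
for n in("scene","top","wrist"):
    cv2.imwrite(f"pics/{n}0.png",capture(n)); m=camera_model(n); print(n,m)
E
```

```text
pics
{'clock': 0.0, 'q': array([ 1.08487632,  0.47778553,  0.02232429,  1.55642692, -0.01151927,
        1.10926042, -0.08310775]), 'joint_vel': array([-8.88410538e-04,  6.63949384e-06,  4.14360587e-04,  1.35702712e-03,
        3.73875083e-04, -1.01657679e-03,  3.24937207e-04]), 'joint_efforts': array([-2.28192198e-04, -5.82860041e+01,  1.53431587e+00, -2.72613591e+01,
       -5.43660228e-02,  1.69886649e-02,  1.83918260e-04]), 'eef_pos': array([ 248.79106538, -626.85122796,  221.70152846]), 'ee_rot': array([ 0.58531929, -0.5846858 ,  0.39773735, -0.39667221]), 'wrist_force': array([-0.28993196, -0.46474798, -0.00267978]), 'moment': array([-0.02101411,  0.02571601, -0.04049251]), 'finger_gap': 87.82564032870734}
18.700000000000003
scene {'fx': 380.8867758409015, 'fy': 380.8867758409015, 'cx': 321.91817545226525, 'cy': 206.32041394154908, 'R': array([[ 0.87966345,  0.47550462,  0.00935766],
       [ 0.33791552, -0.61104192, -0.71584975],
       [-0.33467194,  0.63286896, -0.69819164]]), 't': array([-436.31103504, -159.25864077, 1225.82146484])}
top {'fx': 368.6717206536212, 'fy': 368.6717206536212, 'cx': 317.5050746172653, 'cy': 202.49103272145211, 'R': array([[-9.07240564e-02, -9.95876016e-01, -3.25379591e-04],
       [-9.75145700e-01,  8.89018379e-02, -2.02946612e-01],
       [ 2.02138590e-01, -1.80948474e-02, -9.79189750e-01]]), 't': array([ -26.42855601,  529.04579082, 1036.94045482])}
wrist {'fx': 331.01009660677494, 'fy': 331.01009660677494, 'cx': 318.0526427831137, 'cy': 190.91553604048866, 'R': array([[ 0.36825482, -0.92972249, -0.00211653],
       [-0.89524898, -0.35521251,  0.26898576],
       [-0.25083393, -0.09716048, -0.96314183]]), 't': array([-674.53245541,  -33.5076248 ,  391.50637367])}
```

View pics/scene0.png

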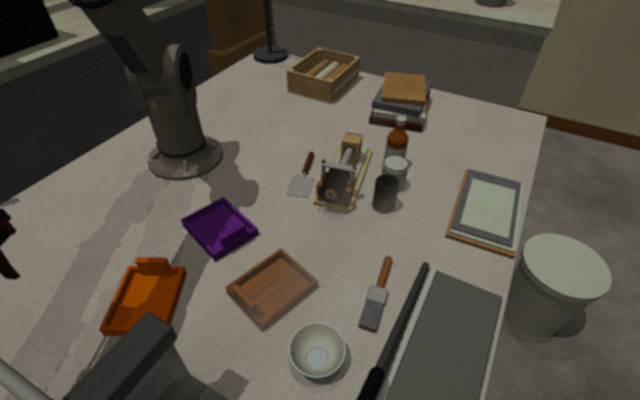

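View pics/top0.png

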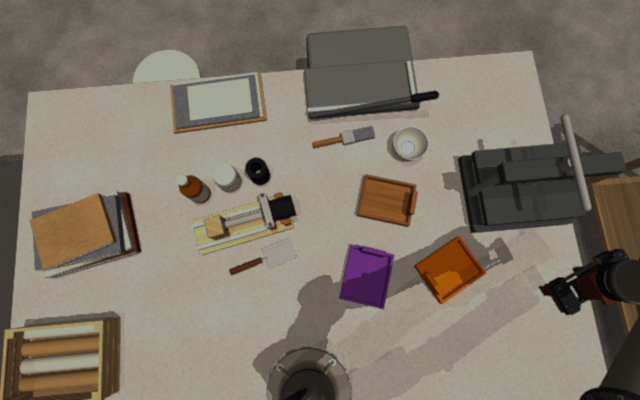

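View pics/wrist0.png

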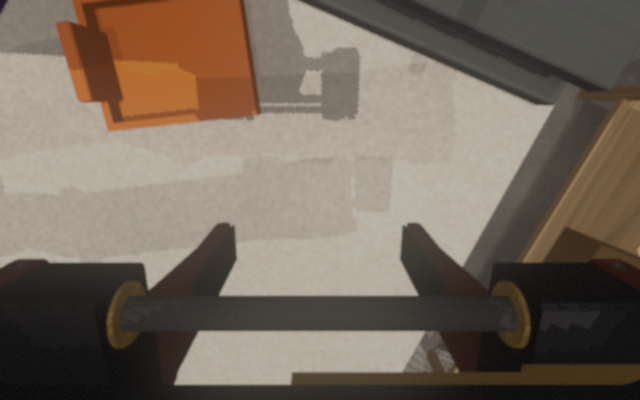

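Tray candidates in the top image are purple (367,275), orange (450,268) and brown (387,200). The brown one fits "wooden". I'll confirm with an enlarged crop.

```bash
python3 - <<'E'
import cv2
im=cv2.imread("pics/top0.png"); c=im[140:260,180:440]; cv2.imwrite("pics/crop_top.png",cv2.resize(c,None,fx=3,fy=3,interpolation=cv2.INTER_CUBIC))
im=cv2.imread("pics/scene0.png"); c=im[120:340,210:410]; cv2.imwrite("pics/crop_scene.png",cv2.resize(c,(545,600),interpolation=cv2.INTER_CUBIC))
E
```

```text
(no output)
```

View pics/crop_top.png

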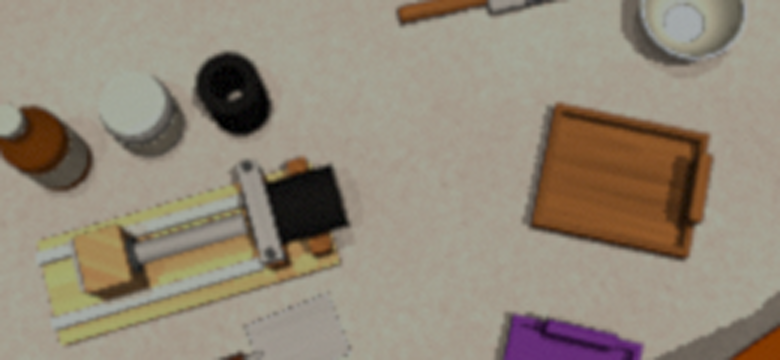

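View pics/crop_scene.png

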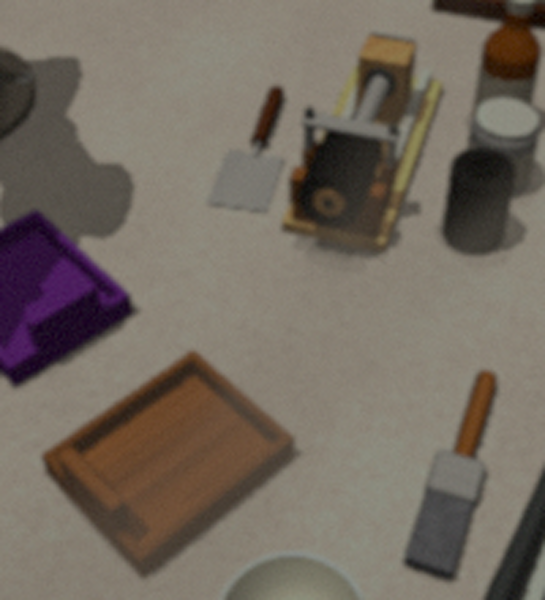

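The brown one (top crop: corners at 555,103 / 710,133 / 687,258 / 530,227; wood grain, empty, handle on its right end) is the wooden tray. Next I'll fit the poses.

```bash
cat > h.py <<'E'
import numpy as np, cv2
from scipy.optimize import least_squares
def proj(m,X):
    c=np.asarray(X,float)@np.array(m["R"]).T+np.array(m["t"]); return np.c_[m["fx"]*c[:,0]/c[:,2]+m["cx"], m["fy"]*c[:,1]/c[:,2]+m["cy"]]
def loc(p,L):
    L=np.asarray(L,float); c,s=np.cos(p[2]),np.sin(p[2]); return np.c_[p[0]+c*L[:,0]-s*L[:,1], p[1]+s*L[:,0]+c*L[:,1], L[:,2]]
def fit(obs,p0):
    f=lambda p: np.concatenate([(proj(m,loc(p,L))-px).ravel() for m,L,px in obs])
    r=least_squares(f,p0,x_scale=[1,1,.01],loss="soft_l1"); return r.x,f(r.x).reshape(-1,2)
TR=[[-80,65,28],[80,65,28],[80,-65,28],[-80,-65,28]]
TH=[[80,35,62],[80,-35,62],[66,-35,62],[66,35,62]]
BASE=[[-265,55,15],[25,55,15],[25,-55,15],[-265,-55,15]]
ROL=[[45,32*np.cos(a),72+32*np.sin(a)] for a in np.linspace(0,2*np.pi,13)[:-1]]
ROLB=[[-45,l[1],l[2]] for l in ROL]
E
python3 - <<'E'
from h import *
from workcell import camera_model
T,S=camera_model("top"),camera_model("scene")
ct=lambda a: np.array(a)/3+[180,140]
cs=lambda a: np.array(a)/2.725+[210,120]
tp,r=fit([(T,TR,ct([[555,103],[710,133],[687,258],[530,227]])),(S,TR,cs([[295,437],[145,557],[45,455],[192,352]]))],[700,-350,-1.6]); print(tp,r.round(1).tolist())
sp,r=fit([(T,BASE,ct([[38,240],[322,165],[342,262],[62,343]]))],[700,0,-1.5]); print(sp,r.round(1).tolist())
for n,m,(x0,y0,w,h),k in(("top",T,(180,140,260,120),3),("scene",S,(210,120,200,220),2.725)):
    im=cv2.imread(f"pics/{n}0.png")[y0:y0+h,x0:x0+w]; im=cv2.resize(im,None,fx=k,fy=k,interpolation=cv2.INTER_CUBIC)
    for p,L in((tp,TR),(tp,TH),(sp,BASE),(sp,ROL),(sp,ROLB),(sp,[[45,0,0],[75,0,0],[145,0,0]])):
        q=(proj(m,loc(p,L))-[x0,y0])*k
        cv2.polylines(im,[q.round().astype(int)],True,(0,255,0),1)
    cv2.imwrite(f"pics/ov_{n}.png",im)
E
```

```text
[ 522.53241684 -284.74238377   -1.86714275] [[-0.6, -1.0], [-0.8, -0.7], [0.3, -1.2], [0.1, -1.6], [-0.4, -0.9], [-1.6, 0.8], [-1.4, -0.5], [0.1, -1.7]]
[508.63547236  35.81107644  -1.38707374] [[0.4, -0.5], [-2.0, -0.7], [0.6, 1.1], [-0.0, 0.3]]
```

View pics/ov_top.png

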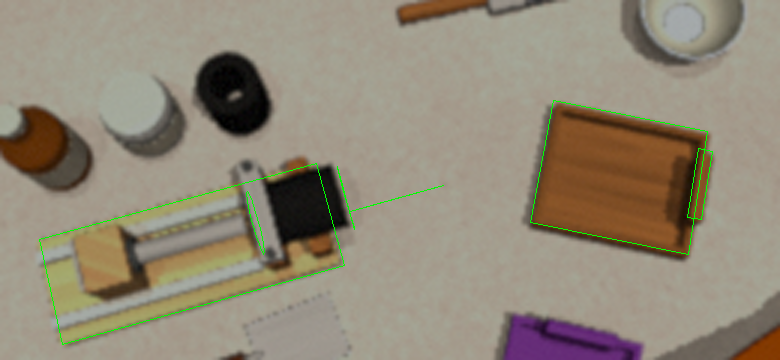

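View pics/ov_scene.png

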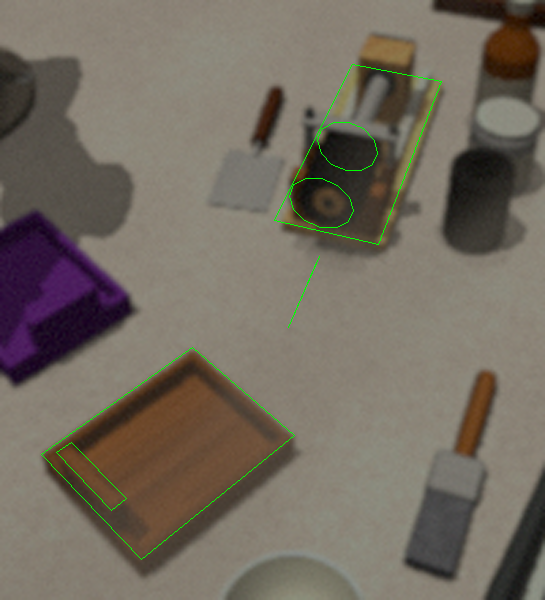

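```bash
cat >> h.py <<'E'
from scipy.spatial.transform import Rotation as Ro
def Rt(q): return Ro.from_quat([q[1],q[2],q[3],q[0]]).as_matrix()
def plan(s,target,axdir,pref=None):
    """target TCP world; axdir: wanted angle (rad) of tool x in world (mod pi). prints linear & yaw"""
    R=Rt(s["ee_rot"]); d=R.T@(np.array(target)-s["eef_pos"])
    a=np.arctan2(R[1,0],R[0,0]); 
    dy=(axdir-a+np.pi/2)%np.pi-np.pi/2   # world z turn, nearest
    print("tool x angle",round(a,4),"tool y",R[:,1].round(3),"linear",d.round(1),"yaw(tool y)",round(dy*R[2,1],4), "q7",s["q"][6].round(3))
E
python3 - <<'E'
from h import *
from workcell import camera_model,state
T,S=camera_model("top"),camera_model("scene")
s=state(); print(Rt(s["ee_rot"]).round(3))
W=camera_model("wrist"); print("cam pos",-(np.array(W["R"]).T@W["t"]))
tp=np.array([522.5,-284.7,-1.867])
ct=lambda a: np.array(a)/3+[180,140]
cs=lambda a: np.array(a)/2.725+[210,120]
sp,r=fit([(T,BASE,ct([[38,240],[326,165],[342,262],[62,343]])),(S,BASE[1:3],cs([[388,240],[285,224]])),(S,[[45,0,72]],cs([[328,201]]))],[508,36,-1.39]); print(sp,r.round(1).tolist())
print(loc(tp,[[73,0,29]]))
def bp(m,px,z):
    R=np.array(m["R"]);c=-R.T@m["t"];d=R.T@np.array([(px[0]-m["cx"])/m["fx"],(px[1]-m["cy"])/m["fy"],1]);return c+d*(z-c[2])/d[2]
for n,px,z in(("bottle top",(188,180),170),("can top",(226,176),85),("spare top",(257,169),90),("purple a",(350,246),28),("purple b",(394,256),28),("bowl",(409,143),50),("orange l",(417,262),20)): print(n,bp(T,px,z).round())
plan(s,[501,-354,160],tp[2])
E
```

```text
[[ 0.369 -0.001  0.929]
 [-0.929  0.001  0.369]
 [-0.001 -1.    -0.   ]]
cam pos [ 316.60523999 -600.99137652  384.66156854]
[513.90045625  38.39494673  -1.36524345] [[-0.5, -0.2], [-4.7, -2.4], [-0.1, -0.9], [-0.1, 0.3], [-1.3, 1.3], [-1.9, -1.1], [-0.1, 0.9]]
[[ 501.19193391 -354.52095903   29.        ]]
bottle top [593. 267. 170.]
can top [621. 185.  85.]
spare top [632.  93.  90.]
purple a [ 390. -159.   28.]
purple b [ 349. -284.   28.]
bowl [ 686. -371.   50.]
orange l [ 326. -352.   20.]
tool x angle -1.1929 tool y [-0.001  0.001 -1.   ] linear [-160.6   62.1  335.1] yaw(tool y) 0.6741 q7 -0.083
```

Call:
drive_tool(
  linear=[
    [-14,6,30],
    [-29,11,61],
    [-44,17,91],
    [-58,22,122],
    [-73,28,152],
    [-88,34,183],
    [-102,39,213],
    [-117,45,244],
    [-132,50,274],
    [-146,56,305],
    [-160,62,335],
    [-160,62,335],
  ],
  yaw=[0.06,0.12,0.18,0.25,0.31,0.37,0.43,0.49,0.55,0.61,0.67,0.67],
  hand=[87,87,87,87,87,87,87,87,87,87,87,87],
)

```text
clock: 1.15
eef_pos: [506.7, -347.0, 159.1]
ee_rot: [0.425, -0.423, 0.567, -0.565]
wrist_force: [0.2, 1.3, 0.1]
finger_gap: 86.9
```

```bash
python3 - <<'E'
from h import *
from workcell import *
s=state();W=camera_model("wrist");im=capture("wrist");cv2.imwrite("pics/w1.png",im)
print(s["clock"],s["eef_pos"],s["wrist_force"])
tp=np.array([522.5,-284.7,-1.867])
for L in(TR,TH): cv2.polylines(im,[proj(W,loc(tp,L)).round().astype(int)],True,(0,255,0),1)
cv2.imwrite("pics/w1o.png",im)
import pickle;pickle.dump(W,open("w1.pkl","wb"))
E
```

```text
1.15 [ 506.7374009  -346.99840345  159.12668796] [0.18463481 1.26702906 0.07768573]
```

View pics/w1o.png

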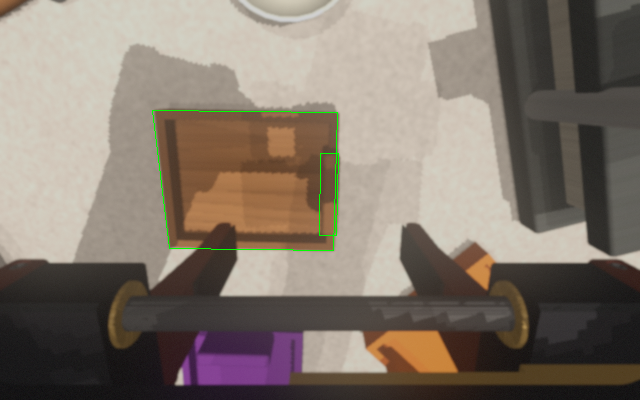

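```bash
python3 - <<'E'
import cv2
im=cv2.imread("pics/w1o.png")[95:265,140:360];cv2.imwrite("pics/w1z.png",cv2.resize(im,None,fx=3.5,fy=3.5,interpolation=cv2.INTER_CUBIC))
E
```

```text
(no output)
```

View pics/w1z.png

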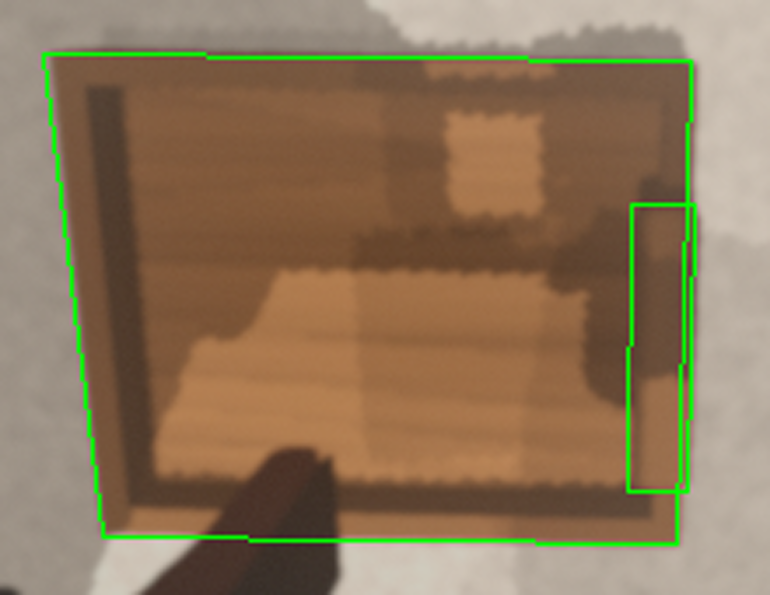

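```bash
python3 - <<'E'
from h import *
from workcell import *
s=state(); print(s["clock"],s["eef_pos"],s["joint_vel"].round(3))
tp=np.array([522.5,-284.7,-1.867])
h=loc(tp,[[74,0,30]])[0]; print(h)
plan(s,h,tp[2])
E
```

```text
1.2 [ 504.25624965 -350.40573107  159.60282813] [ 0.057 -0.014  0.063  0.003  0.022  0.01   0.05 ]
[ 500.90004259 -355.47741052   30.        ]
tool x angle -1.8556 tool y [-0.     0.003 -1.   ] linear [  6.1 129.6  -1.7] yaw(tool y) 0.0114 q7 -1.322
```

Call:
drive_tool(
  linear=[
    [0,20,0],
    [0,45,0],
    [0,70,0],
    [0,95,0],
    [0,115,0],
    [0,126,0],
    [0,130,0],
    [0,130,0],
    [0,130,0],
  ],
  yaw=[0,0,0,0,0,0,0,0,0],
  hand=[87,87,87,87,87,87,87,87,87],
)

```text
clock: 1.95
eef_pos: [501.7, -356.0, 31.6]
ee_rot: [-0.422, 0.422, -0.567, 0.568]
wrist_force: [0.6, 0.4, -0.1]
finger_gap: 87.1
```

Call:
drive_tool(
  linear=[
    [0,0,0],
    [0,0,0],
    [0,0,0],
    [0,0,0],
    [0,0,0],
    [0,0,0],
    [0,0,0],
    [0,0,0],
    [0,0,0],
    [0,0,0],
  ],
  yaw=[0,0,0,0,0,0,0,0,0,0],
  hand=[60,40,30,20,10,10,10,10,10,10],
  newtons=30,
)

```text
clock: 2.78
eef_pos: [501.3, -355.1, 30.6]
ee_rot: [0.422, -0.422, 0.567, -0.567]
wrist_force: [-0.4, 0.2, -0.2]
finger_gap: 24.1
```

```bash
python3 - <<'E'
from h import *
from workcell import *
s=state(); print(s["clock"],s["eef_pos"],s["wrist_force"],s["finger_gap"])
cv2.imwrite("pics/w2.png",capture("wrist"));
im=capture("top");cv2.imwrite("pics/t2.png",cv2.resize(im[120:320,160:480],None,fx=2.5,fy=2.5))
E
```

```text
2.7833 [ 501.34760458 -355.10451254   30.61773618] [-0.36310056  0.18420777 -0.16270611] 24.133945567836236
```

View pics/w2.png

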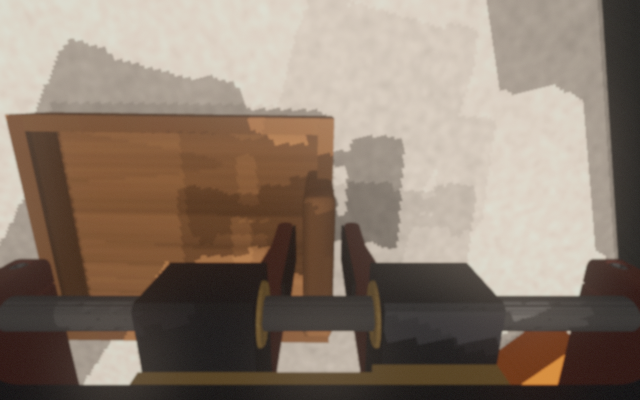

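View pics/t2.png

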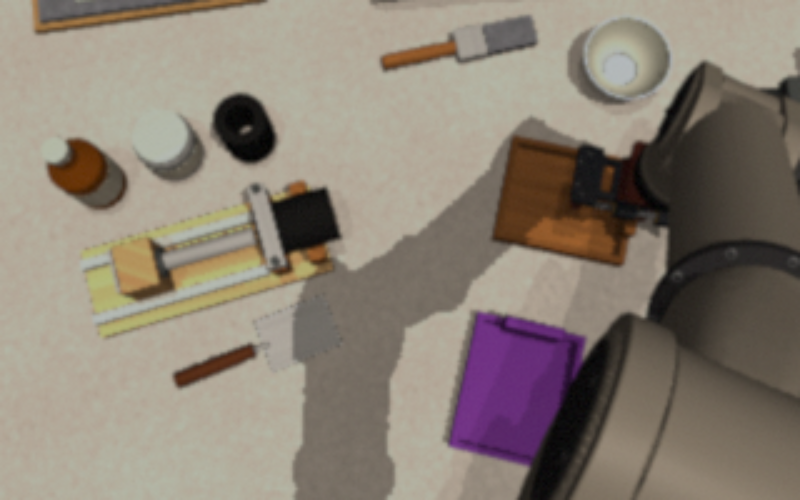

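Handle (wrist ≈318,240) lies centred between the closing fingers (≈282 and 355). I'll close further.

Call:
drive_tool(
  linear=[
    [0,0,0],
    [0,0,0],
    [0,0,0],
    [0,0,0],
    [0,0,0],
  ],
  yaw=[0,0,0,0,0],
  hand=[4,4,4,4,4],
  newtons=30,
)

```text
clock: 3.3
eef_pos: [501.4, -355.1, 30.6]
ee_rot: [-0.422, 0.422, -0.567, 0.567]
wrist_force: [0.2, -0.8, -0.7]
finger_gap: 13.7
```

```bash
python3 - <<'E'
from h import *
from workcell import *
s=state(); print(s["clock"],s["eef_pos"],s["wrist_force"],s["finger_gap"])
# refine stand from top/scene zooms
im=cv2.imread("pics/top0.png")[175:265,185:315]; cv2.imwrite("pics/st_top.png",cv2.resize(im,None,fx=6,fy=6,interpolation=cv2.INTER_CUBIC))
im=cv2.imread("pics/scene0.png")[125:220,300:390]; cv2.imwrite("pics/st_sc.png",cv2.resize(im,None,fx=6,fy=6,interpolation=cv2.INTER_CUBIC))
E
```

```text
3.3 [ 501.4051514  -355.11723032   30.64918346] [ 0.21964911 -0.81204975 -0.67442317] 13.69901274029611
```

View pics/st_top.png

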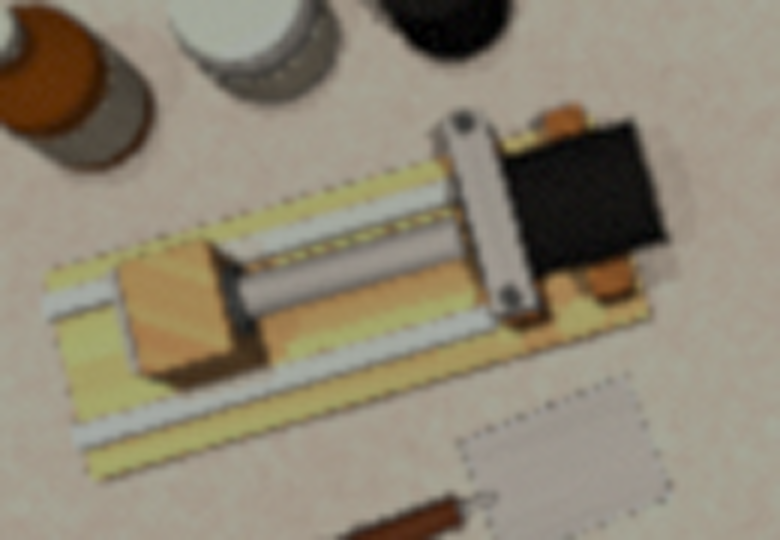

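View pics/st_sc.png

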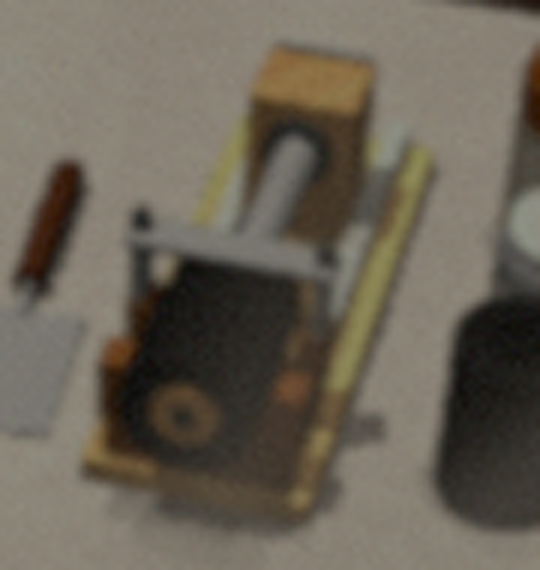

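Handle is gripped: opening 13.7 mm for a 14 mm tab. Next I refine the stand pose from its base corners, block corners and the hub's face.

```bash
python3 - <<'E'
from h import *
from workcell import *
T,S=camera_model("top"),camera_model("scene")
c=lambda a,o:(np.array(a,float)+.5)/6-.5+o
ot,os=np.array([185,175]),np.array([300,125])
Tb=[[-265,55,15],[-265,-55,15],[25,-55,15]];Tp=c([[45,272],[95,475],[652,315]],ot)
Sb=[[25,-55,15],[25,55,15],[-265,55,15],[45,0,72]];Sp=c([[87,462],[305,497],[430,152],[183,415]],os)
Bk=lambda d:[[-217+d,28,100],[-172+d,28,100],[-172+d,-28,100],[-217+d,-28,100]]
TB=c([[118,262],[208,240],[240,345],[148,373]],ot);SB=c([[375,62],[368,103],[252,95],[282,45]],os)
f=lambda p:np.concatenate([(proj(m,loc(p,L))-x).ravel() for m,L,x in((T,Tb,Tp),(S,Sb,Sp),(T,Bk(p[3]),TB),(S,Bk(p[3]),SB))])
r=least_squares(f,[512,37,-1.37,10],x_scale=[1,1,.01,1],loss="soft_l1");p=r.x;print(p.round(3));print(f(p).reshape(-1,2).round(1).tolist())
sp=p[:3];np.save("sp.npy",p)
for n,m,o,(w,h) in(("top",T,ot,(130,90)),("scene",S,os,(90,95))):
    im=cv2.imread(f"pics/{n}0.png")[o[1]:o[1]+h,o[0]:o[0]+w];im=cv2.resize(im,None,fx=6,fy=6,interpolation=cv2.INTER_CUBIC)
    for L in(BASE,ROL,ROLB,Bk(p[3]),[[45,0,72],[-60+p[3],0,72]]):
        cv2.polylines(im,[((proj(m,loc(sp,L))-o+.5)*6).round().astype(int)],True,(0,0,255),1)
    cv2.imwrite(f"pics/so_{n}.png",im)
E
```

```text
[513.72   39.43   -1.37    9.434]
[[-0.2, -0.4], [-0.4, 0.7], [0.3, -0.5], [-1.3, -0.8], [0.7, 1.7], [1.1, -0.6], [0.2, 0.6], [-0.4, -0.3], [0.2, -1.1], [-0.4, 0.3], [-0.8, 0.3], [0.5, 0.4], [-1.7, 1.8], [-0.8, -0.2], [-2.0, 0.0]]
```

View pics/so_top.png

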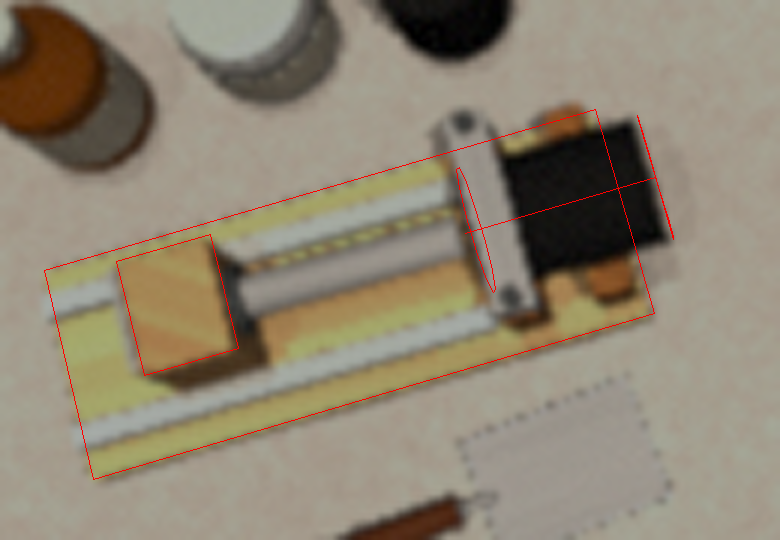

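View pics/so_scene.png

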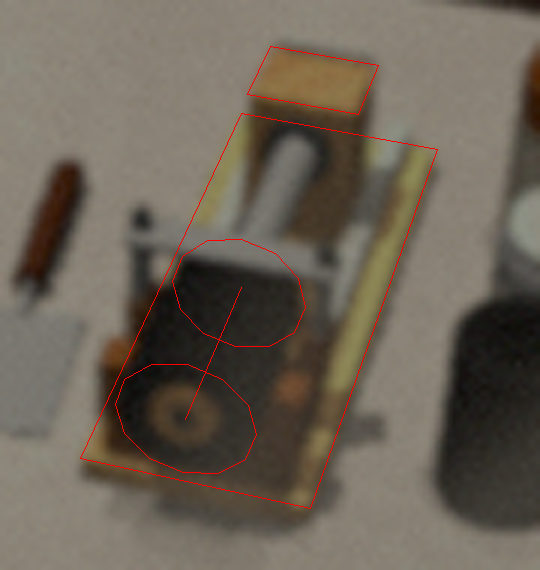

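```bash
python3 - <<'E'
from h import *
from workcell import *
T=camera_model("top")
def bp(m,px,z):
    R=np.array(m["R"]);c=-R.T@m["t"];d=R.T@np.array([(px[0]-m["cx"])/m["fx"],(px[1]-m["cy"])/m["fy"],1]);return c+d*(z-c[2])/d[2]
for px in((290,238),(297,258),(262,248)): print("knife",bp(T,px,2).round())
s=state(); sp=np.array([513.7,39.8,-1.37])
c=loc(sp,[[111,0,0]])[0]; print(c, loc([c[0],c[1],sp[2]],TR).round())
plan(s,loc(sp,[[184,0,30.6]])[0],sp[2])
E
```

```text
knife [433.  18.   2.]
knife [371.   2.   2.]
knife [410. 105.   2.]
[535.83891903 -68.96979482   0.        ] [[ 584.   22.   28.]
 [ 615. -134.   28.]
 [ 488. -160.   28.]
 [ 456.   -4.   28.]]
tool x angle -1.8628 tool y [ 0. -0. -1.] linear [-219.6    0.   -14.9] yaw(tool y) -0.4928 q7 -1.314
```

Call:
drive_tool(
  linear=[
    [-10,0,0],
    [-28,0,0],
    [-48,1,1],
    [-70,0,2],
    [-92,0,2],
    [-114,0,3],
    [-136,0,3],
    [-156,0,4],
    [-172,0,4],
    [-181,0,4],
    [-184,0,4],
    [-184,0,4],
  ],
  yaw=[-0.02,-0.06,-0.11,-0.17,-0.23,-0.29,-0.35,-0.41,-0.45,-0.48,-0.493,-0.493],
  hand=[4,4,4,4,4,4,4,4,4,4,4,4],
)

```text
clock: 4.3
eef_pos: [558.5, -178.8, 30.6]
ee_rot: [0.548, -0.548, 0.447, -0.447]
wrist_force: [0.3, -0.1, -1.4]
finger_gap: 13.9
```

```bash
python3 - <<'E'
from h import *
from workcell import *
im=capture("scene");s=state(); print(s["clock"],s["eef_pos"],s["wrist_force"],s["finger_gap"])
sp=np.array([513.7,39.8,-1.37])
plan(s,loc(sp,[[184,0,30.6]])[0],sp[2])
cv2.imwrite("pics/s3.png",cv2.resize(im[120:340,210:430],None,fx=2.7,fy=2.7,interpolation=cv2.INTER_CUBIC))
W=camera_model("wrist");im=capture("wrist")
for L in([[45,32,72],[45,-32,72],[-45,-32,72],[-45,32,72]],BASE): cv2.polylines(im,[proj(W,loc(sp,L)).round().astype(int)],True,(0,0,255),1)
cv2.imwrite("pics/w3.png",im)
E
```

```text
4.35 [ 558.21819258 -179.73981595   30.60742187] [-0.33462707  1.22897584 -1.33568689] 13.834980322486548
tool x angle -1.3701 tool y [-0.  0. -1.] linear [-40.    0.    0.2] yaw(tool y) -0.0001 q7 -1.23
```

View pics/s3.png

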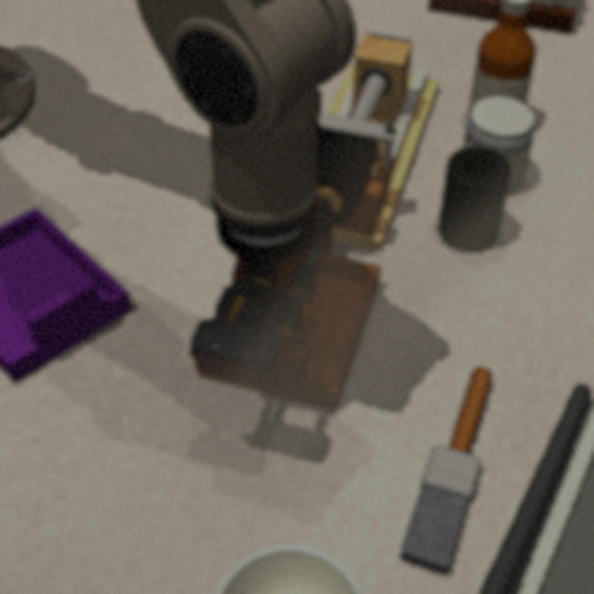

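View pics/w3.png

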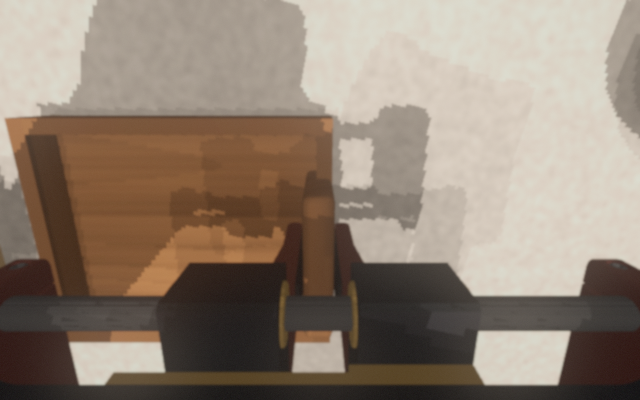

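Call:
drive_tool(
  linear=[
    [-6,0,0],
    [-14,0,0],
    [-22,0,0],
    [-30,0,0],
    [-36,0,0],
    [-39,0,0],
    [-40,0,0],
    [-40,0,0],
  ],
  yaw=[0,0,0,0,0,0,0,0],
  hand=[4,4,4,4,4,4,4,4],
)

```text
clock: 5.07
eef_pos: [550.1, -140.0, 30.6]
ee_rot: [0.548, -0.548, 0.447, -0.447]
wrist_force: [-0.5, 1.7, -1.2]
finger_gap: 13.5
```

```bash
cat > look.py <<'E'
from h import *
from workcell import *
import sys
k=sys.argv[1]
sp=np.array([513.7,39.8,-1.37])
for n,(x0,y0,w,h) in (("scene",(280,120,140,160)),("top",(180,160,190,100)),("wrist",(0,0,640,400))):
    if n in sys.argv[2:]:
        im=capture(n)[y0:y0+h,x0:x0+w]; f=min(780/w,590/h); cv2.imwrite(f"pics/{n}_{k}.png",cv2.resize(im,None,fx=f,fy=f,interpolation=cv2.INTER_CUBIC))
s=state(); print(s["clock"],s["eef_pos"],s["wrist_force"],s["finger_gap"])
d=(s["eef_pos"][:2]-sp[:2]);c,q=np.cos(sp[2]),np.sin(sp[2]);print("TCP in stand",c*d[0]+q*d[1],-q*d[0]+c*d[1])
E
python3 look.py 4 scene top
```

```text
5.1667 [ 550.13052933 -140.50106337   30.58653721] [-0.11322567  0.97110309 -2.76147969] 14.0315591035639
TCP in stand 183.94452438129582 -0.26242741700905725
```

View pics/scene_4.png

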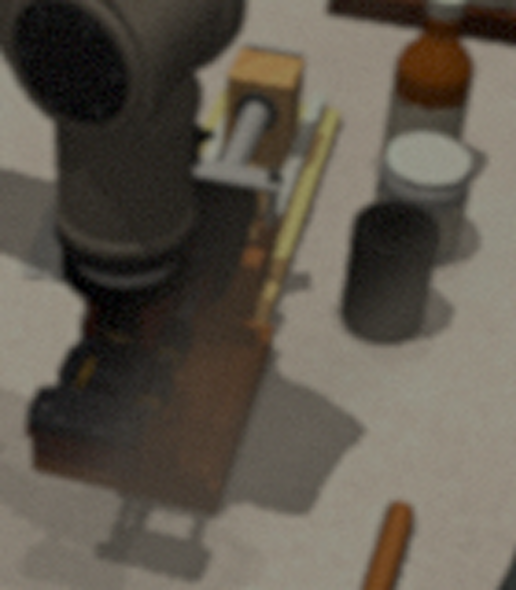

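View pics/top_4.png

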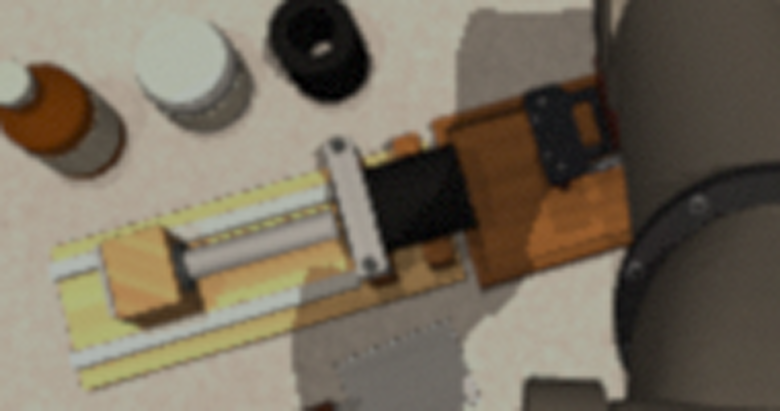

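Call:
drive_tool(
  linear=[
    [0,0,0],
    [0,0,0],
    [0,0,0],
    [0,0,0],
    [0,0,0],
    [0,-10,0],
    [0,-30,0],
    [0,-60,0],
    [0,-95,0],
    [0,-130,0],
    [0,-160,0],
    [0,-180,0],
  ],
  yaw=[0,0,0,0,0,0,0,0,0,0,0,0],
  hand=[40,40,40,40,40,40,40,40,40,40,40,40],
)

```text
clock: 6.17
eef_pos: [551.3, -141.1, 215.1]
ee_rot: [0.548, -0.547, 0.446, -0.449]
wrist_force: [-0.1, -0.5, 0.3]
finger_gap: 40.4
```

```bash
python3 - <<'E'
from h import *
from workcell import *
s=state();W=camera_model("wrist");im=capture("wrist");print(s["clock"],s["eef_pos"],s["wrist_force"],s["finger_gap"])
cv2.imwrite("pics/w5.png",im)
sp=np.array([513.7,39.8,-1.37]);c=loc(sp,[[111,0,0]])[0];tp=[c[0],c[1],sp[2]]
for L in(TR,TH): cv2.polylines(im,[proj(W,loc(tp,L)).round().astype(int)],True,(0,255,0),1)
for L in(BASE,ROL,[[45,0,72],[45,32,72],[45,-32,72]]): cv2.polylines(im,[proj(W,loc(sp,L)).round().astype(int)],True,(0,0,255),1)
cv2.imwrite("pics/w5o.png",im)
E
```

```text
6.1667 [ 551.32279072 -141.08895264  215.05885191] [-0.10344847 -0.48263111  0.26278202] 40.415247079479784
```

View pics/w5o.png

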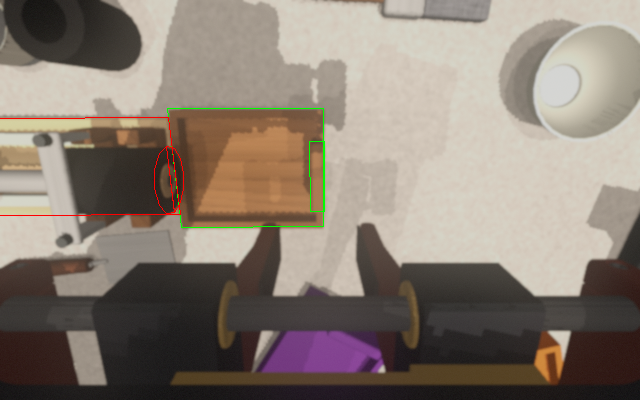

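```bash
python3 - <<'E'
import cv2
for n in("w5","w5o"):
    im=cv2.imread(f"pics/{n}.png")[95:245,60:340];cv2.imwrite(f"pics/{n}z.png",cv2.resize(im,None,fx=2.8,fy=2.8,interpolation=cv2.INTER_CUBIC))
E
```

```text
(no output)
```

View pics/w5z.png

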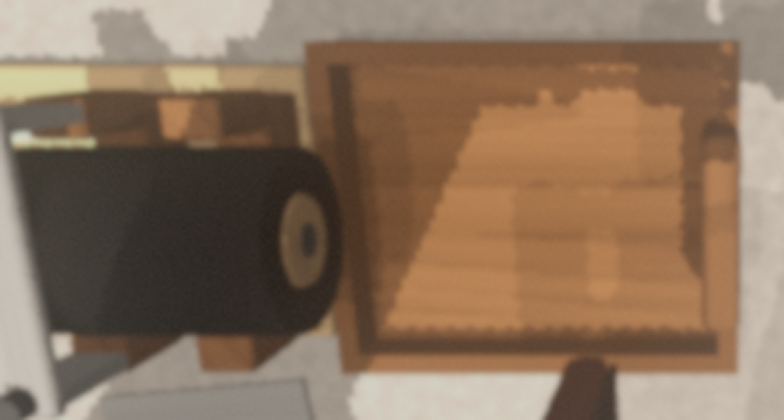

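View pics/w5oz.png

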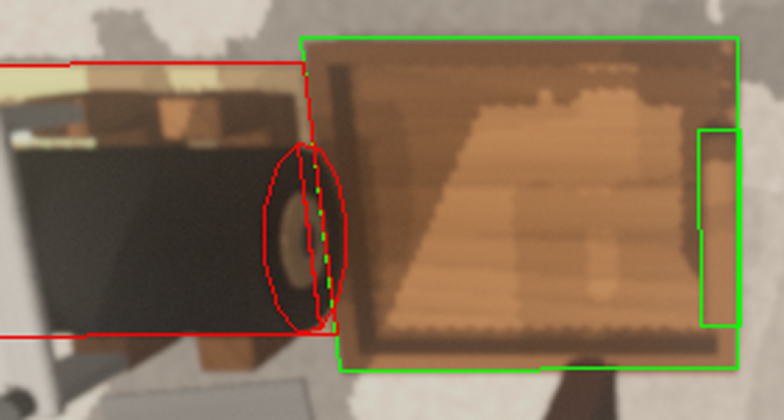

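The tray sits squarely under the open end: rim at crop 308..738 agrees with the fit, and the hub face at (303,240) is just over the near wall. Next, move high over the stand to behind the push plate with the fingers shut.

Call:
drive_tool(
  linear=[
    [-25,0,0],
    [-60,0,0],
    [-98,0,0],
    [-137,0,0],
    [-176,0,0],
    [-215,0,0],
    [-254,0,0],
    [-293,0,0],
    [-332,0,0],
    [-371,0,0],
    [-410,0,0],
    [-446,0,0],
  ],
  yaw=[0,0,0,0,0,0,0,0,0,0,0,0],
  hand=[0,0,0,0,0,0,0,0,0,0,0,0],
)

```text
clock: 7.22
eef_pos: [460.3, 298.3, 211.3]
ee_rot: [0.548, -0.547, 0.447, -0.447]
wrist_force: [-0.0, 0.4, -0.2]
finger_gap: 0.7
```

Call:
drive_tool(
  linear=[
    [0,0,0],
    [0,0,0],
    [0,0,0],
  ],
  yaw=[0,0,0],
  hand=[0,0,0],
)

```text
clock: 7.47
eef_pos: [461.4, 295.3, 210.7]
ee_rot: [-0.547, 0.548, -0.447, 0.448]
wrist_force: [1.4, 0.6, -0.3]
finger_gap: 0.6
```

```bash
python3 look.py 6 wrist scene top; python3 - <<'E'
from h import *
from workcell import *
W=camera_model("wrist");im=cv2.resize(cv2.imread("pics/wrist_6.png"),(640,400))
p=np.array([513.7,41.3,-1.37]);d=9.4
for L in(BASE,[[-219.5+d,25,102],[-219.5+d,-25,102],[-172+d,-28,100],[-172+d,28,100]]): cv2.polylines(im,[proj(W,loc(p,L)).round().astype(int)],True,(0,0,255),1)
cv2.imwrite("pics/w6o.png",im)
E
```

```text
7.6167 [461.98178941 294.298425   210.71102252] [ 0.85718033 -0.00653676  0.32627922] 0.0615315069839027
TCP in stand -259.7002409448518 0.08054837910894719
```

View pics/w6o.png

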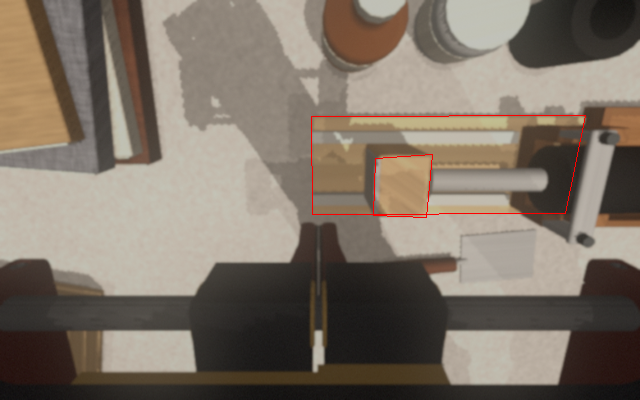

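View pics/scene_6.png

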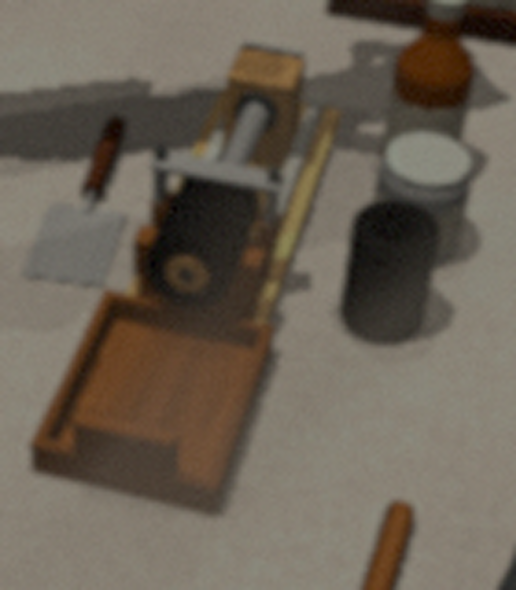

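View pics/top_6.png

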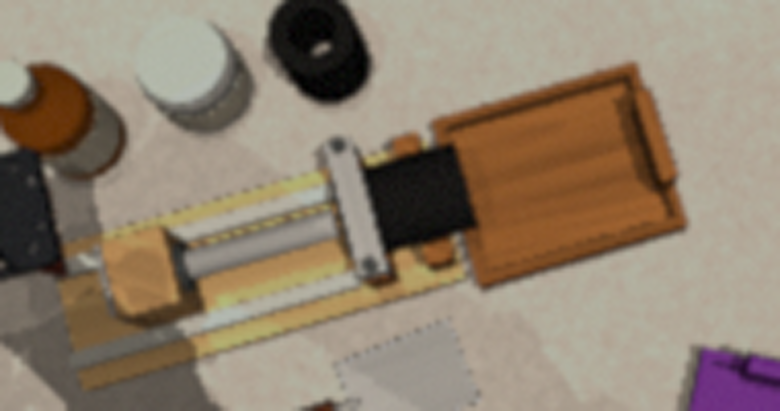

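Tray and stand look aligned, and the push plate's top edge (wrist ≈375,158–215) matches the model. Descend behind it.

Call:
drive_tool(
  linear=[
    [0,20,0],
    [0,50,0],
    [0,85,0],
    [0,115,0],
    [0,138,0],
    [0,147,0],
    [0,149,0],
    [0,149,0],
    [0,149,0],
  ],
  yaw=[0,0,0,0,0,0,0,0,0],
  hand=[0,0,0,0,0,0,0,0,0],
)

```text
clock: 8.37
eef_pos: [462.4, 296.5, 63.1]
ee_rot: [0.548, -0.547, 0.447, -0.448]
wrist_force: [0.2, -0.0, 0.4]
finger_gap: 0.6
```

Call:
drive_tool(
  linear=[
    [8,0,0],
    [16,0,0],
    [24,0,0],
    [29,0,0],
    [33,0,0],
    [36,0,0],
    [39,0,0],
    [42,0,0],
    [42,0,0],
  ],
  yaw=[0,0,0,0,0,0,0,0,0],
  hand=[0,0,0,0,0,0,0,0,0],
)

```text
clock: 9.12
eef_pos: [469.7, 254.8, 61.7]
ee_rot: [0.548, -0.548, 0.447, -0.447]
wrist_force: [-0.2, 0.3, 0.3]
finger_gap: 0.2
```

```bash
python3 look.py 7 wrist top
```

```text
9.2167 [469.62111003 255.0708397   61.61764464] [-0.00221733  0.69426371  0.61588358] 0.2073201441734351
TCP in stand -219.73715351337412 -0.2575507016932974
```

View pics/wrist_7.png

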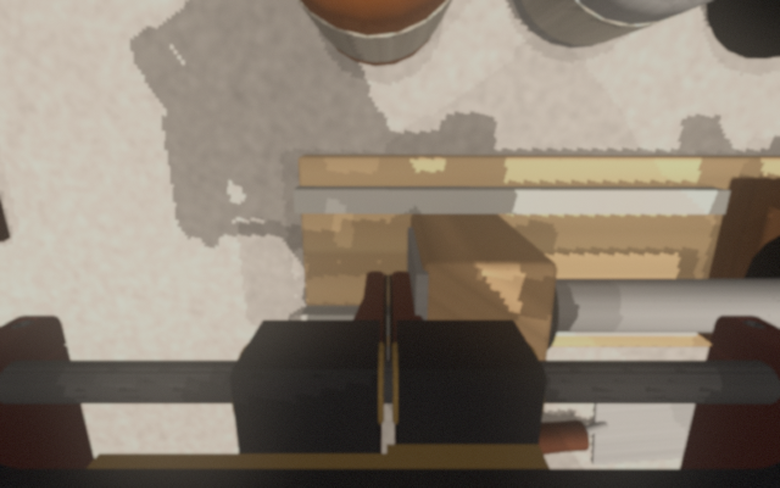

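View pics/top_7.png

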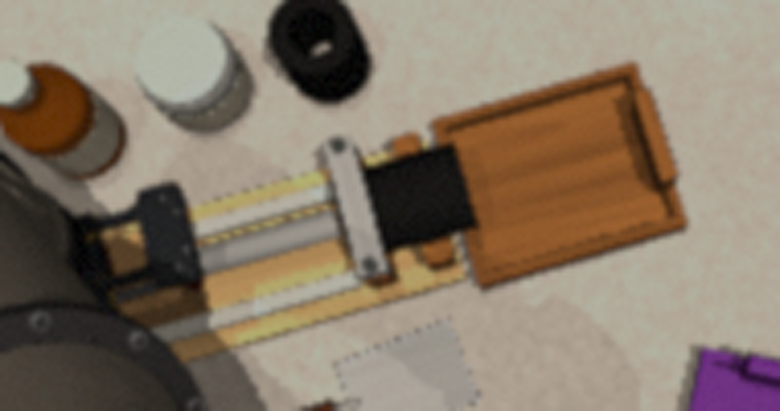

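Finger back (wrist ≈411,280) is right at the steel plate (≈413,240) and centred. Push along stand +x.

Call:
drive_tool(
  linear=[
    [4,0,0],
    [9,0,0],
    [14,0,0],
    [19,0,0],
    [24,0,0],
    [29,0,0],
    [34,0,0],
    [39,0,0],
    [44,0,0],
    [49,0,0],
    [54,0,0],
    [59,0,0],
  ],
  yaw=[0,0,0,0,0,0,0,0,0,0,0,0],
  hand=[0,0,0,0,0,0,0,0,0,0,0,0],
)

```text
clock: 10.22
eef_pos: [480.8, 199.3, 61.7]
ee_rot: [0.549, -0.547, 0.448, -0.446]
wrist_force: [-3.5, 8.2, -1.8]
finger_gap: 0.4
```

```bash
python3 look.py 8 top wrist
```

```text
10.3167 [481.15175559 197.7996422   61.69226373] [-1.96636743  4.9339665  -0.23860859] 0.4034426565070214
TCP in stand -161.31686135478859 -0.38130253163917516
```

View pics/top_8.png

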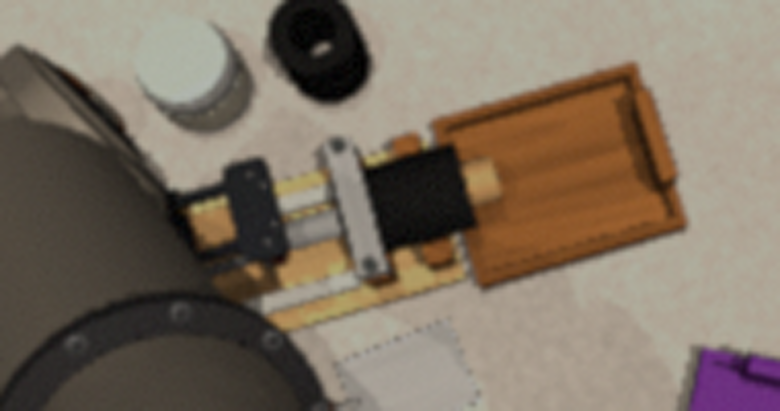

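View pics/wrist_8.png

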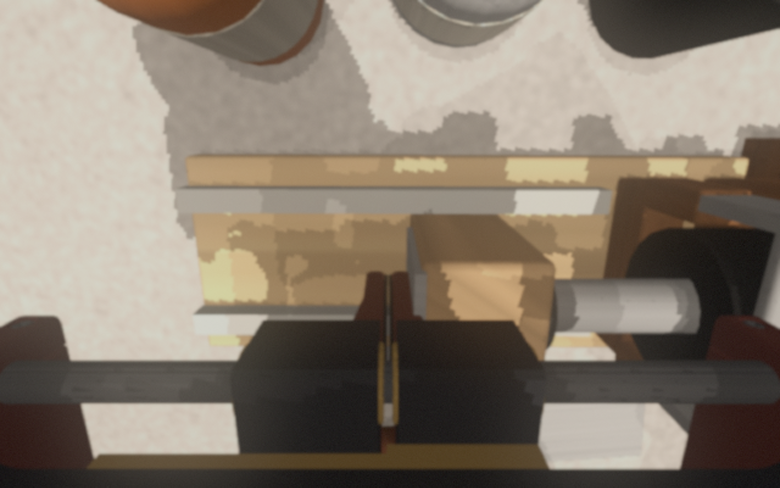

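Hub protrudes (top ≈485,180) over the tray. Tray unmoved. I'll carry on.

Call:
drive_tool(
  linear=[
    [4,0,0],
    [8,0,0],
    [12,0,0],
    [16,0,0],
    [20,0,0],
    [24,0,0],
    [28,0,0],
    [32,0,0],
    [36,0,0],
    [39,0,0],
    [42,0,0],
    [42,0,0],
  ],
  yaw=[0,0,0,0,0,0,0,0,0,0,0,0],
  hand=[0,0,0,0,0,0,0,0,0,0,0,0],
)

```text
clock: 11.32
eef_pos: [490.0, 154.8, 61.6]
ee_rot: [-0.547, 0.548, -0.448, 0.448]
wrist_force: [0.1, 0.6, -0.4]
finger_gap: 0.4
```

```bash
python3 look.py 9 top wrist
```

```text
11.4167 [490.11649742 155.27152347  61.65968019] [-0.09827066  0.06256571  0.96395653] 0.8634336355922546
TCP in stand -117.85519971879228 -0.078901158009959
```

View pics/top_9.png

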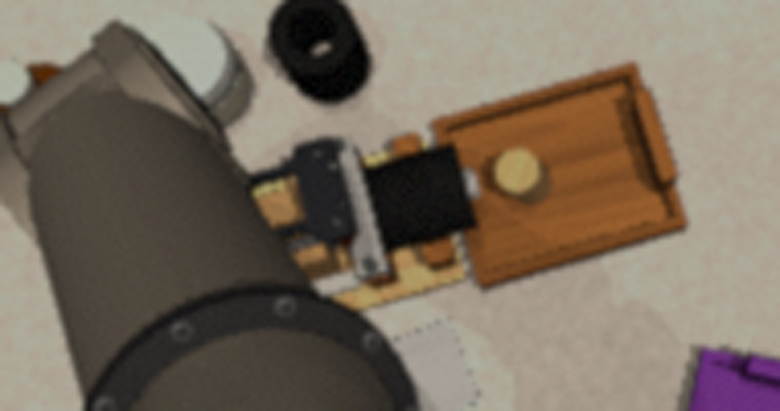

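View pics/wrist_9.png

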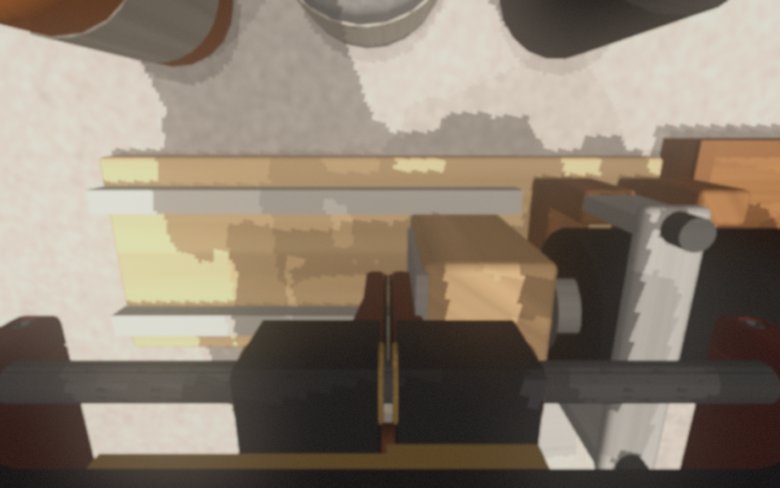

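Hub has dropped and stands in the tray (top ≈518,170); the rod tip just shows. Creep on to the stop, watching the force.

Call:
drive_tool(
  linear=[
    [2,0,0],
    [4,0,0],
    [5,0,0],
    [6,0,0],
    [7,0,0],
    [7,0,0],
    [7,0,0],
  ],
  yaw=[0,0,0,0,0,0,0],
  hand=[0,0,0,0,0,0,0],
)

```text
clock: 12.0
eef_pos: [491.4, 149.1, 61.7]
ee_rot: [0.548, -0.547, 0.447, -0.448]
wrist_force: [-0.3, 1.9, -0.8]
finger_gap: 0.3
```

```bash
python3 look.py 10 
```

```text
12.0 [491.41315758 149.1186964   61.71474227] [-0.33136307  1.93818082 -0.83612717] 0.3228490576589645
TCP in stand -111.56737636535988 -0.03547304996705236
```

Call:
drive_tool(
  linear=[
    [1,0,0],
    [2,0,0],
    [3,0,0],
    [3,0,0],
    [3,0,0],
  ],
  yaw=[0,0,0,0,0],
  hand=[0,0,0,0,0],
)

```text
clock: 12.42
eef_pos: [491.9, 147.0, 61.8]
ee_rot: [0.548, -0.547, 0.447, -0.447]
wrist_force: [1.2, 5.1, -0.7]
finger_gap: 0.5
```

```bash
python3 look.py 11 top wrist
```

```text
12.5167 [491.8669619  147.01001782  61.74828867] [ 0.20030164  5.81278081 -1.20547973] 0.4717034497028047
TCP in stand -109.41055408586759 -0.011361896594177523
```

View pics/top_11.png

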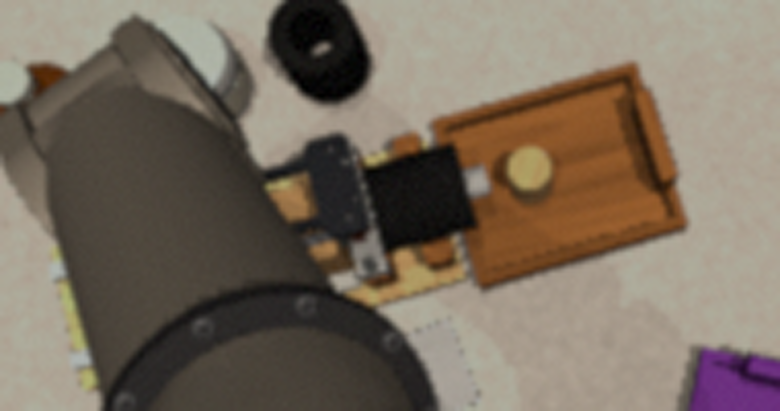

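View pics/wrist_11.png

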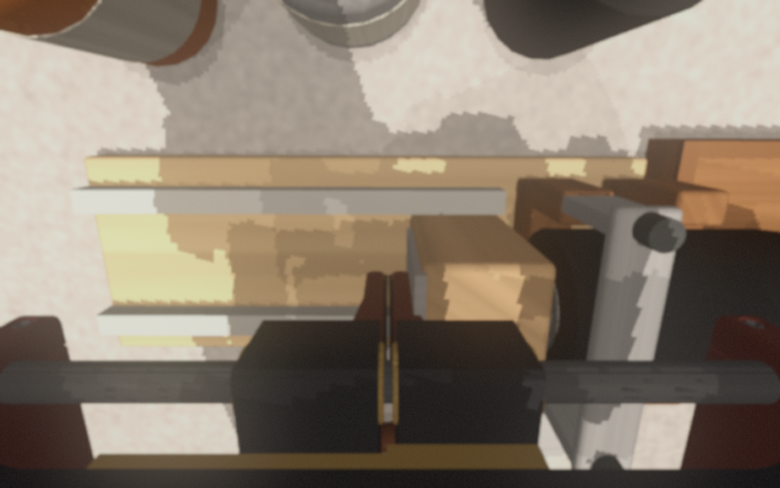

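Call:
drive_tool(
  linear=[
    [1,0,0],
    [2,0,0],
    [2,0,0],
    [2,0,0],
    [2,0,0],
  ],
  yaw=[0,0,0,0,0],
  hand=[0,0,0,0,0],
)

```text
clock: 12.93
eef_pos: [491.9, 147.0, 61.8]
ee_rot: [0.549, -0.547, 0.447, -0.446]
wrist_force: [-1.7, 9.2, -1.3]
finger_gap: 0.4
```

```bash
python3 look.py 12
```

```text
12.9333 [491.88092243 146.97948559  61.7707448 ] [-1.72601843  9.16332228 -1.3133482 ] 0.37874507525668805
TCP in stand -109.37785087938178 -0.003771506633359678
```

TCP has stopped while the force rises, so this is likely the stop. I'll confirm with a firmer push.

Call:
drive_tool(
  linear=[
    [2,0,0],
    [4,0,0],
    [6,0,0],
    [8,0,0],
    [8,0,0],
    [8,0,0],
  ],
  yaw=[0,0,0,0,0,0],
  hand=[0,0,0,0,0,0],
)

```text
clock: 13.43
eef_pos: [491.9, 147.0, 61.9]
ee_rot: [0.553, -0.546, 0.448, -0.443]
wrist_force: [-6.1, 28.6, -5.5]
finger_gap: 0.5
```

```bash
python3 look.py 13
```

```text
13.4333 [491.90813289 146.95302517  61.91211823] [-6.13147956 28.63111538 -5.53461598] 0.4763699609823742
TCP in stand -109.3464949808434 0.017614722065943056
```

Hard on the stop: 29 N with no movement. Back off, rise and look.

Call:
drive_tool(
  linear=[
    [-5,0,0],
    [-10,0,0],
    [-15,0,0],
    [-25,0,0],
    [-40,0,0],
    [-55,0,0],
    [-65,-10,0],
    [-70,-35,0],
    [-70,-70,0],
    [-70,-105,0],
    [-70,-140,0],
    [-70,-160,0],
  ],
  yaw=[0,0,0,0,0,0,0,0,0,0,0,0],
  hand=[0,0,0,0,0,0,0,0,0,0,0,0],
)

```text
clock: 14.43
eef_pos: [480.9, 205.4, 226.3]
ee_rot: [0.549, -0.546, 0.447, -0.448]
wrist_force: [0.9, 1.5, 0.2]
finger_gap: 0.4
```

```bash
python3 look.py 14 scene top; python3 - <<'E'
from workcell import *
import cv2
cv2.imwrite("pics/top_full14.png",capture("top"))
E
```

```text
14.5333 [482.0057801  205.80511283 226.39763893] [ 0.3491002  -0.29221376  0.56838025] 0.79505679310543
TCP in stand -168.99115160749955 2.0522518612384033
```

View pics/scene_14.png

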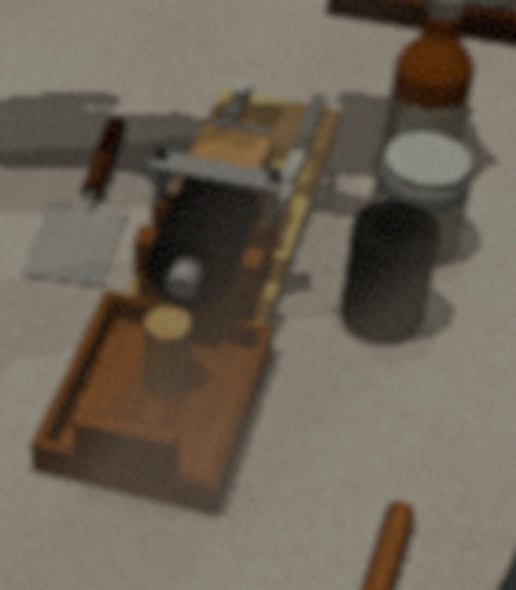

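View pics/top_14.png

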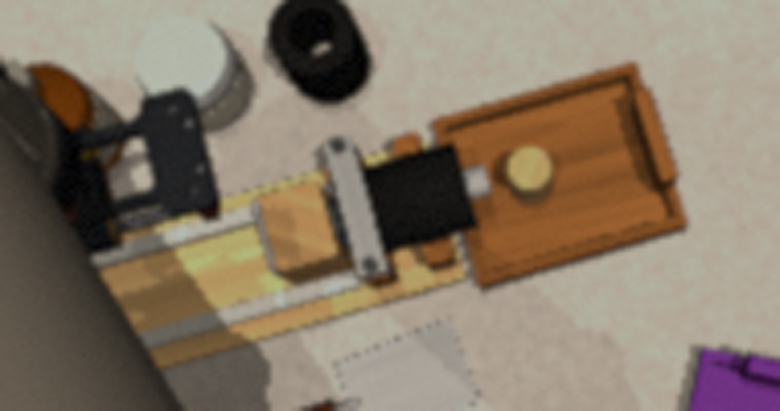

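View pics/top_full14.png

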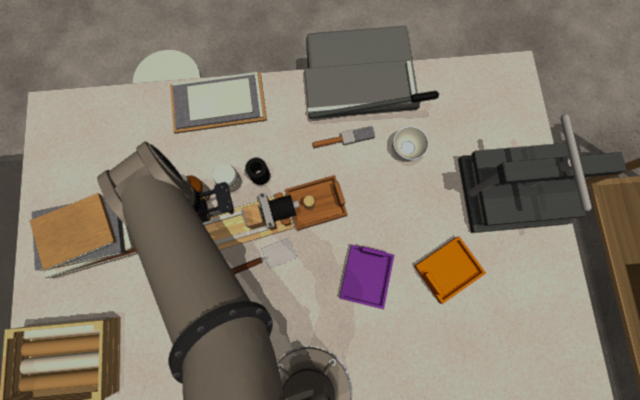

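Checking that the scene stays still, then handing in.

Call:
drive_tool(
  linear=[
    [0,-10,0],
    [0,-20,0],
    [0,-20,0],
    [0,-20,0],
    [0,-20,0],
    [0,-20,0],
  ],
  yaw=[0,0,0,0,0,0],
  hand=[0,0,0,0,0,0],
)

```text
clock: 15.08
eef_pos: [479.5, 204.8, 241.0]
ee_rot: [-0.547, 0.548, -0.448, 0.447]
wrist_force: [1.2, -0.4, 0.7]
finger_gap: 0.8
```

```bash
python3 - <<'E'
from h import *
from workcell import *
a=capture("top");b=cv2.imread("pics/top_full14.png");d=cv2.absdiff(a,b).max(2)[150:240,270:360];print("diff tray region",d.max(),(d>40).sum())
T=camera_model("top");p=np.array([513.7,41.3,-1.37]);k=6;o=np.array([220,170])
im=cv2.resize(a[170:260,220:350],None,fx=k,fy=k,interpolation=cv2.INTER_CUBIC)
for L in([[-97,28,100],[-52,28,100],[-52,-28,100],[-97,-28,100]],[[60,11,72],[60,-11,72]]):cv2.polylines(im,[((proj(T,loc(p,L))-o+.5)*k).round().astype(int)],True,(0,0,255),1)
cv2.imwrite("pics/fin.png",im)
E
```

```text
diff tray region 10 0
```

View pics/fin.png

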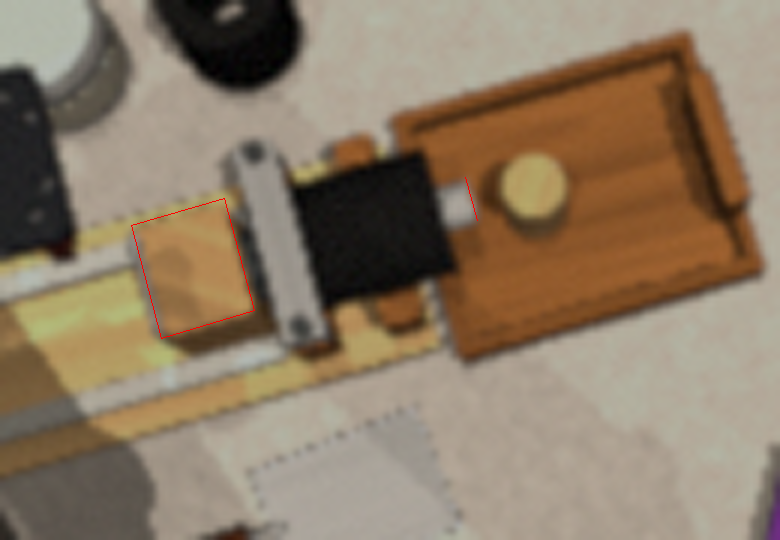

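The drawn block outline and rod tip for full travel (0.12 m) match the picture. The hub (≈533,190) stands still in the tray.

```bash
python3 - <<'E'
from workcell import *
print(finish_job())
E
```

```text
the job is handed in; nothing more can be done
None
```

The hub is in the wooden tray and the ejector slide is fully home; the job was handed in at about 15 s of the 58 s allowed.

**What I did:** I gripped the brown wooden tray by its handle and slid it flat on the table under the roller's open end. By the picture fit, its near wall is about 33 mm along stand x. I then pushed the slide's plate with the shut fingers until it stopped, backed off and rose clear.

**Last checks:**
- **Slide:** the TCP did not move under about 29 N at the end of the push. The block and rod tip matched the outlines drawn for 0.12 m travel, to about 2–3 mm.
- **Hub and tray:** the hub stands on end inside the tray, and the tray and hub region was unchanged between the last two top pictures. The rod nudged the hub a few millimetres forward over the last part of the stroke, because it had landed upright in front of the rod.
- **Surroundings:** the other things appear where they were, judged by eye in the last pictures. In the last full top picture the arm covers most of the bottle and part of the palette knife. The fingers were clear of everything.
- **Disagreement:** the first stand fit and the later views differed by 2–5 mm; I worked from the refined fit.

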